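# Offer up a flap to its hinge block and hold it for pinning

### The arm

A 7-joint arm with a two-finger parallel gripper is mounted at the origin on the work surface. World frame = base frame: x ahead of the robot, y to its left, z up, the work surface at z = 0. Lengths are in m, angles in rad, forces in N, time in s.
With the tool pointing down it reaches from about 0.4 to 0.85 m from the base axis. Payload 4.5 kg.
Tool frame: the origin (TCP) lies at the very end of the fingers, on their centre line; the grasp point (between the pads) lies 19 mm behind it; z points along the fingers, y is the line along which they close (so a half turn about z gives the same grasp; the last joint's range is limited). The gripper opens to 88 mm and grips with 3 to 60 N. Pads are 18 mm wide; open, the fingers measure 123 mm over their backs; the gripper's body (75 mm by 187 mm) begins 45 mm behind the grasp point.
Start: joints at [-1.265, 0.689, -0.195, 1.565, 0.157, 0.902, -0.215], TCP at [0.168, 0.602, 0.2] pointing down, gripper open.
Joint ranges: [-3.01, 3.01], [-0.46, 2.08], [-1.47, 1.51], [0.13, 2.56], [-1, 4.14], [0.04, 2.09], [-2.66, 2.66]. Speed limits (rad/s): [2.57, 2.57, 3.14, 3.14, 3.14, 3.14, 3.14].

### API

Orientations are given as a unit quaternion [x, y, z, w].
In Python, from plant import r gives the robot as it stands. The module is installed in compiled form; this text tells all that it offers.
- The arm moves only by the tool step_arm, never from a script. Its argument "increments" is a list of rows, each a list of 2 entries, a list of its own where there are three numbers: the shift along the world's x, y, z in cm, then the turn, a rotation vector about the world's x, y, z in degrees. A call has exactly 10 rows; each row shifts and turns the commanded pose from where the row before left it; what a row does not reach is not made up. A row lasts 1/10 s, in which the tool goes at most 50 mm and 8.59 degrees, less where a joint would pass 70% of its speed; a pose out of reach is approached as far as the arm can. A call is refused whole if a number of a shift passes 5 or a number of a turn 8.59, either way. A call with a gripper value outside its range is refused whole. "fingers" is the opening, from 0 (shut) to 1 (fully open), set as the call begins (left out, the last holds). The fingers move at their own pace and stop on an object; "grip_force" is the grip in N (left out, the last holds). Time passes only in rows, so rows that do not move let the fingers close, or fill a call up. It gives the time, the measured TCP pose, the force, the opening and the grip force at its end, in the units of the state.
- r.get_state(): the state, without advancing time (a new reading comes with each control period).
- r.snapshot(name): name is "side" or "top" or "wrist"; returns (picture, depth): 384x512x3 uint8, red, green, blue; 384x512 float32, m along the optical axis (not along the pixel's ray), 0 where there is no reading.
- r.calibration(name): a dict with "fov_y" (degrees; the focal length in pixels is half the picture's height over the tangent of half this angle, whatever the lens; pixels are square), "cx", "cy" (the principal point, pixels), "R" (3x3) and "t" (3): a world point X has camera coordinates R X + t. Camera axes: x right, y down, z forward; pixel columns grow to the right and rows downward; lengths in m; the calibration is good to about 2 mm. A picture is of the moment at which its call begins: read the wrist's pose just before it. calibration takes no time and is no camera call; for the wrist camera it gives the pose at the moment of the call.
- r.finish_job(): hands the job in; it is judged then, once.
The state is a dict: "clock": time; "q": joint angles; "qd": joint speeds; "joint_torque": joint torques, N m; "tool_pos": TCP position; "eef_rot": TCP orientation; "contact_force": force on the tool from outside, world axes, zero at the start; "moment": the same for the moment, N m; "opening": opening from 0.0 (shut) to 1.0 (fully open); "finger_force": force on a finger pad.
Only numpy, scipy, OpenCV 4.12 (cv2) and the standard library are available. Lean on these libraries where they do the work, as an engineer would, in place of code of your own. Each camera call takes 0.05 s, during which the arm holds its last target. There are 200 camera calls.

### The job

Lift the handled pot off the hinge block by its handle and stand it upright on the bench close beside the block, then let go of it. Then pick up the flap with the single middle knuckle by its pull and lower that knuckle between the block's two knuckles, without forcing it, until the holes line up for the pin. Finish still gripping it there, the flap level and held off the bench; leave everything else where it is.

Things in the scene. Friction and masses are not known exactly. Their poses are not given: they have to be found in the camera images.
- jamb: Fixed pale wooden hinge block on a dark steel base plate 6 mm thick (x -32..93, y -85..85 mm), turned up to 0.3 rad. The fixed hinge leaf is on its top front (-x) edge. Origin on the bench straight under the bore axis; z up, x from the hinge back over the block, y along the bore. Its front face stands at x = -17 mm. At the start the pot stands on it and covers the gap between its knuckles.
- jamb_bore (a point): Centre of the block's hinge axis, 85 mm above the bench; axes as jamb. Two steel knuckles, diameter 18, bore 10 mm, fill y -48..-18 and 18..48 mm. In the 36 mm gap lies an upward-open V saddle, walls 55 degrees from level, within 14 mm in x and up to 1 mm above the axis: an 18 mm knuckle lowered into it rests with the bores in line.
- jamb_deck (a point): Centre of the block's flat wooden deck behind the knuckles, where the pot starts: 57 (x) x 140 (y) mm, x 18..75 mm from the bore axis, 94 mm above the bench, level with the knuckle tops.
- flap: The loose flap to fit: pale wooden board 84 (x) x 100 (y) x 18 mm; the steel hinge leaf on its +x edge ends in ONE middle knuckle. About 0.28 kg (varies 20 %), balanced within 15 mm of the pull. Origin on the underside below the pull; z up, x to the knuckle, y along its bore. Starts flat on the bench at the robot's left or right, knuckle facing away from the robot within 0.45 rad.
- flap_pull (a point): Top centre of the flap's dark wooden pull, 58 mm straight above the flap's origin. The pull is 16 (x) x 60 (y) mm and stands 40 mm above the board: grip it across its 16 mm.
- flap_bore (a point): Centre of the flap's knuckle bore, 66 mm along x and 9 mm up from the origin of flap; same axes. Knuckle diameter 18, length 30 (y), bore 10 mm. A steel strip 5 mm thick, 30 mm wide, flush with the knuckle's top, bridges the 24 mm from the board's edge (x = 42 mm) to the axis.
- pot: Open aluminium pot, 66 mm across its foot, 72 mm at its rim, 70 mm high, with a rigid arched wire handle 132 mm high over all. Origin at the centre of its underside, z up; the handle lies in the y-z plane. About 0.3 kg (varies 20 %). Starts upright on the block's deck, turned up to 0.5 rad from the block's axes.
- pot_grip (a point): Centre of the pot's handle grip: black bar 12 (x) x 46 (y) x 14 mm, 125 mm above the pot's underside and 55 mm above its rim; grip it across its 12 mm, along the pot's x.
- other_flap: A flap of the same board, pull and origin that does not fit: its hinge leaf has TWO knuckles near the ends of the edge (y = -42..-22 and 22..42 mm). Lies flat on the side of the bench opposite to flap; leave it alone.
- pin: Bent steel hinge pin, 7 mm thick, 70 mm long with an 18 mm bent end, lying on the bench in front of the block; origin under the middle of its long part, which runs along its own x. Leave it there.
- tape: Roll of tape, 90 mm across, 24 mm high, lying flat to the left behind the block; origin at its underside. Leave it.
- screwdriver: Screwdriver lying on the bench behind the block; origin under its middle region. Leave it.
- mug: White mug, 80 mm across, 90 mm high, to the right behind the block; origin at its underside. Leave it.
- spray: Grey spray can, 54 mm across, 170 mm high, standing at the right; origin at its underside. Leave it.
- hammer: Hammer with a wooden handle, lying at the left; origin under its middle region. Leave it.
Not all that is in view belongs to the job. Leave any purple look-alike of the pot alone.

How it is judged:
By the outcome, as a careful person would: the job done as asked, in the order asked, and still so for the second after the job is handed in, while the arm keeps its last pose, push and grip.
It also fails if it takes over 51 s, if anything falls off the work surface, if the arm or the gripper's body presses on something with over 40 N, if the wrist force passes 120 N, or if a joint passes its speed limit or range.

## Working session

There is one attempt and no reset: what is moved stays moved. The work goes in short steps, Python scripts to look and compute and a tool call to move; the robot and the scene stay as the last step left them, time stands still between calls to the robot, and variables do not carry over. Pictures are saved under pics/ and viewed, at most 10 in all, crops included, and the job is handed in when it is done.

Besides the shell and the picture viewer there is one more tool, called as a command line: name --argument value ..., lists and objects as JSON in quotes. step_arm: Moves the arm, as the interface text tells. Its arguments: {"type":"object","properties":{"increments":{"type":"array","items":{"type":"array"}},"fingers":{"type":"number"},"grip_force":{"type":"number"}},"required":["increments"]}

```bash
mkdir -p pics; cat > h.py <<'E'
import numpy as np, cv2, pickle
from plant import r
def snap(n,fn):
    c=r.calibration(n); im,d=r.snapshot(n)
    cv2.imwrite(f'pics/{fn}.png',im[:,:,::-1]); pickle.dump((im,d,c),open(f'{fn}.pkl','wb'))
def load(fn): return pickle.load(open(f'{fn}.pkl','rb'))
def cloud(fn):
    im,d,c=load(fn); H,W=d.shape; f=H/2/np.tan(np.radians(c['fov_y'])/2)
    u,v=np.meshgrid(np.arange(W),np.arange(H))
    P=np.stack([(u-c['cx'])/f*d,(v-c['cy'])/f*d,d],-1)
    X=(P-np.array(c['t']))@np.array(c['R']); X[d==0]=np.nan
    return im,X
E
python3 - <<'E'
from h import *
print(r.get_state())
for n in('top','side'):
    snap(n,n+'0'); c=r.calibration(n); print(n,c)
a=cv2.imread('pics/top0.png'); cv2.imwrite('pics/top0b.png',cv2.resize(a,(800,600),interpolation=cv2.INTER_CUBIC))
E
```

```text
{'clock': 0.0, 'q': array([-1.26515639,  0.69002033, -0.19451515,  1.56636662,  0.15730584,
        0.90250056, -0.21510781]), 'qd': array([ 0.00175031, -0.0013093 , -0.00044101,  0.00182975,  0.00062458,
       -0.00026055, -0.00198176]), 'joint_torque': array([-9.35493408e-04, -5.27558684e+01, -1.26710571e+00, -1.53431994e+01,
       -5.26155322e-02,  6.66586086e-03,  1.69449531e-04]), 'tool_pos': array([0.16767526, 0.60133495, 0.19868144]), 'eef_rot': array([ 1.35460223e-01,  9.90782329e-01, -9.49117877e-04, -5.94194024e-05]), 'contact_force': array([-0.86070275,  0.75523494, -0.20545609]), 'moment': array([-0.00145184, -0.0106562 , -0.03795367]), 'finger_force': 0.0, 'opening': 0.9970818335712109}
top {'fov_y': 57.53765291574866, 'cx': 249.0972749951638, 'cy': 191.74861942276414, 'R': array([[-0.01813026, -0.99979114, -0.00943245],
       [-0.9855064 ,  0.01946109, -0.16851827],
       [ 0.16866664,  0.00624046, -0.9856534 ]]), 't': array([0.01099846, 0.6363353 , 1.09074465])}
side {'fov_y': 52.75765980737463, 'cx': 257.02160207991636, 'cy': 189.34559456449242, 'R': array([[ 9.23551773e-01, -3.83473553e-01,  3.95172926e-04],
       [-2.70422353e-01, -6.52010967e-01, -7.08345573e-01],
       [ 2.71889451e-01,  6.54086946e-01, -7.05865705e-01]]), 't': array([-0.57957711,  0.25577371,  0.98523946])}
```

View pics/top0b.png

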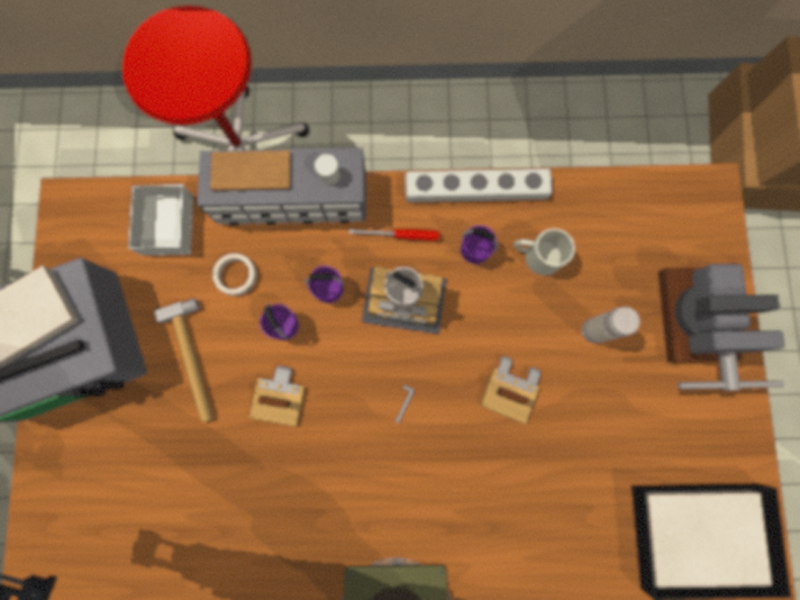

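View pics/side0.png

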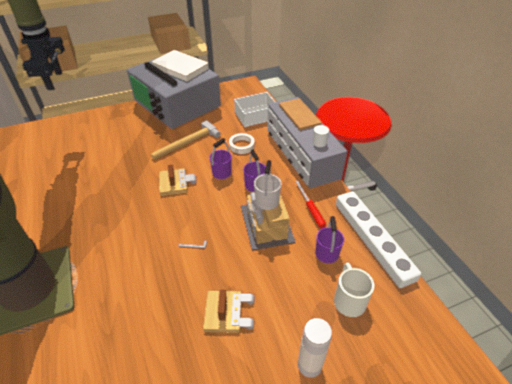

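```bash
cat > m.py <<'E'
from h import *
def rect(P,name):
    (c,s,a)=cv2.minAreaRect((P[:,:2]*1000).astype(np.float32)); print(name,len(P),'c',np.round(c,1),'s',np.round(s,1),'a',round(a,1),'z',np.round(np.median(P[:,2])*1000,1),'mean',np.round(P.mean(0)*1000,1))
E
python3 - <<'E'
from m import *
im,X=cloud('top0')
def at(u,v): return X[int(v*.64),int(u*.64)]
for n,p in dict(pot=(404,290),flap=(280,400),oth=(512,392),blk=(404,310),pp1=(326,284),pp2=(279,322),pp3=(478,244),mug=(552,250),spray=(622,320),pin=(405,403)).items(): print(n,np.round(at(*p)*1000))
for fn in('top0','side0'):
    im,X=cloud(fn); Q=X.reshape(-1,3); Q=Q[~np.isnan(Q[:,0])]
    for n,p in dict(flap=(280,400),oth=(512,392)).items():
        c=cloud('top0')[1][int(p[1]*.64),int(p[0]*.64)]
        m=np.hypot(*(Q[:,:2]-c[:2]).T)<.1
        for lo,hi in((.012,.024),(.045,.07)):
            S=Q[m&(Q[:,2]>lo)&(Q[:,2]<hi)]
            if len(S)>5: rect(S,f'{fn} {n} {lo}')
    c=cloud('top0')[1][int(310*.64),int(404*.64)]
    m=np.hypot(*(Q[:,:2]-c[:2]).T)<.13
    for lo,hi in((.003,.012),(.088,.1),(.155,.172),(.2,.24)):
        S=Q[m&(Q[:,2]>lo)&(Q[:,2]<hi)]
        if len(S)>5: rect(S,f'{fn} blk {lo}')
a=cv2.imread('pics/top0.png')
b=np.hstack([cv2.resize(a[165:220,225:292],(402,330),interpolation=cv2.INTER_CUBIC),cv2.resize(a[225:280,150:217],(402,330),interpolation=cv2.INTER_CUBIC)])
s=cv2.imread('pics/side0.png')[150:260,220:354]
b=b[:, :800];s=cv2.resize(s,(320,262),interpolation=cv2.INTER_CUBIC)
o=np.zeros((595,800,3),np.uint8);o[:330]=b;o[332:594,:320]=s
cv2.imwrite('pics/crop1.png',o)
E
```

```text
pot [nan nan nan]
flap [434. 224.  61.]
oth [ 444. -244.   60.]
blk [612. -29.  73.]
pp1 [686. 140.   3.]
pp2 [601. 242.   3.]
pp3 [ 766. -197.    7.]
mug [ 748. -361.    8.]
spray [ 572. -434.  171.]
pin [425. -29.   9.]
top0 flap 0.012 751 c [447.5 236.3] s [100.9 116.2] a 78.5 z 18.8 mean [437.8 236.7  18.8]
top0 flap 0.045 100 c [431.6 238.9] s [58.8 15.9] a 78.7 z 58.7 mean [431.9 238.6  58.5]
top0 oth 0.012 781 c [ 449.8 -256.9] s [100.6 116.2] a 66.4 z 19.3 mean [ 442.4 -252.3   19.1]
top0 oth 0.045 104 c [ 435.2 -249.7] s [58.7 16.1] a 66.2 z 58.7 mean [ 435.1 -249.2   58.1]
top0 blk 0.003 831 c [611.5 -30.2] s [254.5 256.2] a 10.9 z 4.8 mean [599.3 -31.7   5.5]
top0 blk 0.088 642 c [645.1 -33.4] s [139.6  88. ] a 80.3 z 95.0 mean [648.9 -35.8  94.9]
top0 blk 0.155 78 c [645.2 -30.2] s [68.4 70.4] a 89.2 z 163.6 mean [649.2 -30.9 162.8]
top0 blk 0.2 87 c [645.1 -30.3] s [60.3 12.1] a 57.3 z 225.4 mean [644.6 -30.3 223.3]
side0 flap 0.012 561 c [449.2 237.1] s [106.2 114.4] a 77.7 z 18.3 mean [439.2 232.8  18.3]
side0 flap 0.045 83 c [432.7 240.1] s [63. 16.] a 78.8 z 57.4 mean [432.2 235.2  56.4]
side0 oth 0.012 1382 c [ 450.2 -255.4] s [101.1 116.4] a 66.8 z 18.4 mean [ 442.9 -257.7   18.4]
side0 oth 0.045 188 c [ 435.8 -249.1] s [60.  16.3] a 67.6 z 57.8 mean [ 434.8 -252.1   57.1]
side0 blk 0.003 628 c [606.9 -34. ] s [231.3 250. ] a 47.7 z 5.7 mean [612.5 -63.7   5.8]
side0 blk 0.088 458 c [646.  -44.4] s [119.9  83.7] a 79.3 z 94.1 mean [646.2 -67.8  93.9]
side0 blk 0.155 170 c [646.6 -28.9] s [71.5 71. ] a 34.5 z 161.1 mean [646.1 -30.4 161. ]
side0 blk 0.2 89 c [643.7 -33.1] s [53.5 11.8] a 58.6 z 225.0 mean [642.5 -35.4 221.6]
```

View pics/crop1.png

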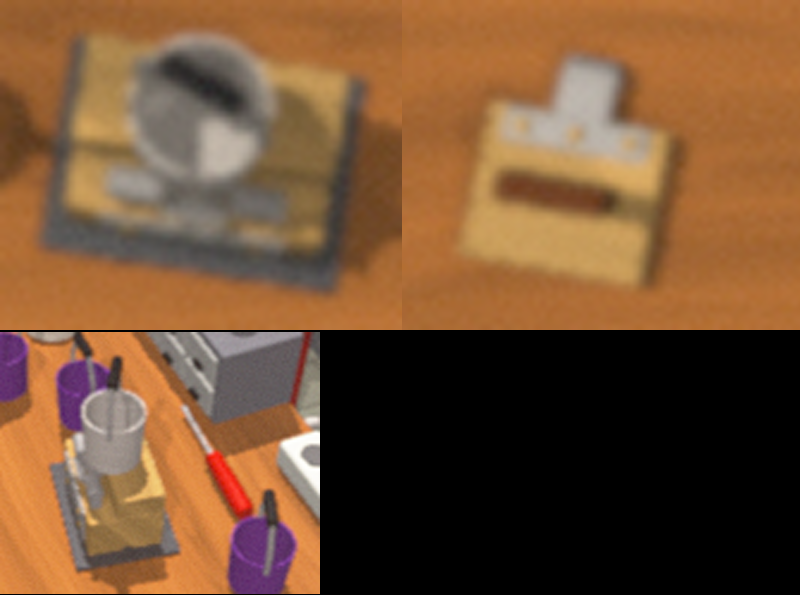

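The top and side views give these candidates (pixels in the 800x600 top view):
- **Pot:** the aluminium one stands on the block at (404,288). The purple look-alikes are at (326,284), (279,322) and (478,244).
- **Flap:** the board at (280,398) has a single knuckle, and the crop confirms it. The board at (512,390) has two knuckles, so that one is other_flap.

I choose the aluminium pot and the left flap.

step_arm --increments '[[[2.4,-3.1,1.5],[0,0,-5.3]],[[2.4,-3.1,1.5],[0,0,-5.3]],[[2.4,-3.1,1.5],[0,0,-5.3]],[[2.4,-3.1,1.5],[0,0,-5.3]],[[2.4,-3.1,1.5],[0,0,-5.3]],[[2.4,-3.1,1.5],[0,0,-5.3]],[[2.4,-3.1,1.5],[0,0,-5.3]],[[2.4,-3.1,1.5],[0,0,-5.3]],[[2.4,-3.1,1.5],[0,0,-5.3]],[[2.4,-3.1,1.5],[0,0,-5.3]]]' --fingers 1

```text
clock: 1.1
tool_pos: [0.4082, 0.2905, 0.35]
eef_rot: [0.565, 0.825, -0.0, -0.0]
contact_force: [0.0, 0.8, 0.4]
opening: 0.998
finger_force: 0.0
```

step_arm --increments '[[[2.4,-3.2,0],[0,0,-5.3]],[[2.4,-3.2,0],[0,0,-5.3]],[[2.4,-3.2,0],[0,0,-5.3]],[[2.4,-3.2,0],[0,0,-5.3]],[[2.4,-3.2,0],[0,0,-5.3]],[[2.4,-3.2,0],[0,0,-5.3]],[[2.4,-3.2,0],[0,0,-5.3]],[[2.4,-3.2,0],[0,0,-5.3]],[[2.0,-3.2,0],[0,0,-5.3]],[[0,0,0],[0,0,0]]]'

```text
clock: 2.1
tool_pos: [0.621, -0.0028, 0.3486]
eef_rot: [0.852, 0.524, -0.001, 0.002]
contact_force: [0.5, -0.7, -0.4]
opening: 1.003
finger_force: 0.0
```

```bash
python3 - <<'E'
from m import *
snap('wrist','w1')
im,X=cloud('w1'); Q=X.reshape(-1,3); Q=Q[~np.isnan(Q[:,0])]
m=np.hypot(Q[:,0]-.645,Q[:,1]+.031)<.15
for lo,hi in((.003,.010),(.088,.1),(.158,.172),(.205,.24)):
    S=Q[m&(Q[:,2]>lo)&(Q[:,2]<hi)]
    if len(S)>5: rect(S,f'{lo}')
print(r.calibration('wrist')['R'].round(2),r.calibration('wrist')['fov_y'])
E
```

```text
0.003 1392 c [645.7 -10.8] s [254.  251.8] a 59.2 z 6.1 mean [649.4   4.9   6.1]
0.088 2257 c [652.2   2.4] s [208.   83.3] a 80.1 z 94.5 mean [655.8 -14.5  95.2]
0.158 338 c [644.9 -26.4] s [70.9 70.4] a 18.7 z 163.7 mean [646.4 -25.8 163.3]
0.205 437 c [646.7 -24. ] s [50.9 12.3] a 57.9 z 225.6 mean [646.3 -23.3 224. ]
[[ 0.89 -0.45 -0.  ]
 [-0.42 -0.85  0.32]
 [-0.14 -0.28 -0.95]] 70.0497916354989
```

View pics/w1.png

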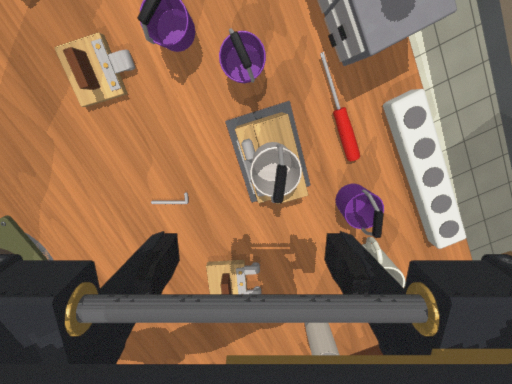

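The wrist view shows the aluminium pot on the block at about (275,172). Its handle bar is at (281,185), and the purple pots are clear of it.

step_arm --increments '[[[0.8,-0.85,0],[0,0,-1.7]],[[0.8,-0.85,0],[0,0,-1.7]],[[0.85,-0.85,-1],[0,0,-1.7]],[[0,0,-2],[0,0,0]],[[0,0,-2],[0,0,0]],[[0,0,-2],[0,0,0]],[[0,0,-2],[0,0,0]],[[0,0,-2],[0,0,0]],[[0,0,-2],[0,0,0]],[[0,0,-1.8],[0,0,0]]]'

```text
clock: 3.15
tool_pos: [0.6441, -0.0214, 0.1997]
eef_rot: [0.872, 0.489, -0.001, -0.0]
contact_force: [0.1, -0.9, -0.3]
opening: 1.001
finger_force: 0.0
```

step_arm --increments '[[[0,0,0],[0,0,0]],[[0,0,0],[0,0,0]],[[0,0,0],[0,0,0]],[[0,0,0],[0,0,0]],[[0,0,0],[0,0,0]],[[0,0,0],[0,0,0]],[[0,0,0],[0,0,0]],[[0,0,0],[0,0,0]],[[0,0,0],[0,0,0]],[[0,0,0],[0,0,0]]]' --fingers 0 --grip_force 25

```text
clock: 4.15
tool_pos: [0.6443, -0.0214, 0.2015]
eef_rot: [0.872, 0.49, 0.0, 0.0]
contact_force: [-0.1, -0.1, 0.0]
opening: 0.115
finger_force: 0.0
```

step_arm --increments '[[[0,0,0],[0,0,0]],[[0,0,0],[0,0,0]],[[0,0,0],[0,0,0]],[[0,0,0],[0,0,0]],[[0,0,0],[0,0,0]],[[0,0,0],[0,0,0]],[[0,0,0],[0,0,0]],[[0,0,0],[0,0,0]],[[0,0,0],[0,0,0]],[[0,0,0],[0,0,0]]]'

```text
clock: 5.15
tool_pos: [0.6443, -0.0214, 0.2015]
eef_rot: [0.872, 0.49, 0.0, 0.0]
contact_force: [-0.2, -0.6, -0.3]
opening: 0.007
finger_force: 0.0
```

```bash
python3 - <<'E'
from m import *
snap('top','t2');snap('side','s2');snap('wrist','w2')
a=cv2.imread('pics/t2.png')[140:230,200:320];s=cv2.imread('pics/s2.png')[120:270,190:390];w=cv2.imread('pics/w2.png')
o=np.zeros((600,800,3),np.uint8);o[:300,:400]=cv2.resize(a,(400,300));o[:300,400:]=cv2.resize(s,(400,300));o[300:,:400]=cv2.resize(w,(400,300))
cv2.imwrite('pics/c2.png',o)
E
```

```text
(no output)
```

View pics/c2.png

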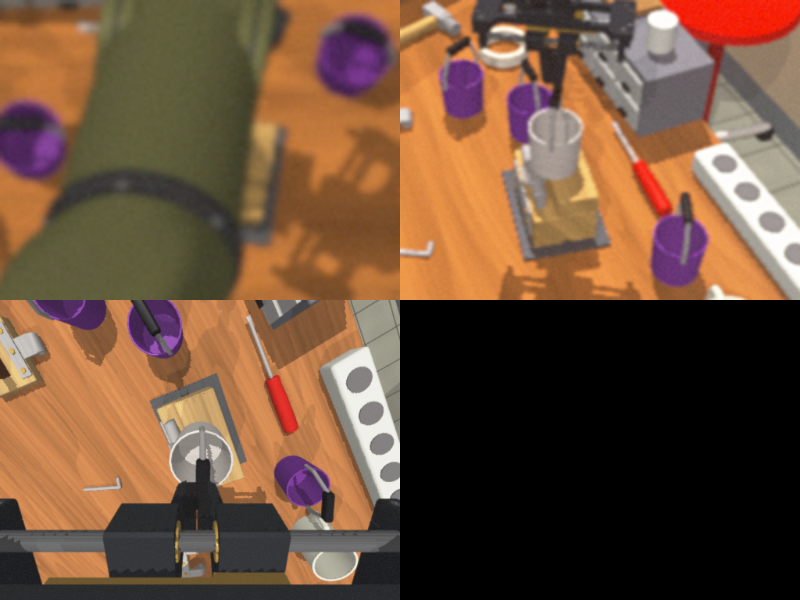

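```bash
python3 - <<'E'
from m import *
for fn in('w2','s2'):
    im,X=cloud(fn); Q=X.reshape(-1,3); m=~np.isnan(Q[:,0]); Q=Q[m]
    m=np.hypot(Q[:,0]-.645,Q[:,1]+.031)<.06
    for lo,hi in((.158,.172),(.185,.205),(.205,.215),(.215,.235),(.235,.26)):
        S=Q[m&(Q[:,2]>lo)&(Q[:,2]<hi)]
        if len(S)>5: rect(S,f'{fn} {lo}')
print(r.get_state()['tool_pos'],r.calibration('wrist')['t']@-r.calibration('wrist')['R'])
w=cv2.imread('pics/w2.png')[150:384,190:330];s=cv2.imread('pics/s2.png')[120:200,230:310]
o=np.zeros((600,760,3),np.uint8);o[:,:359]=cv2.resize(w,(359,600),interpolation=cv2.INTER_CUBIC);o[:400,360:]=cv2.resize(s,(400,400),interpolation=cv2.INTER_CUBIC)
cv2.imwrite('pics/c3.png',o)
E
```

```text
w2 0.158 764 c [648.5 -22.2] s [66.8 71.4] a 53.2 z 163.7 mean [649.8 -21.7 163.2]
w2 0.185 147 c [6.623e+02 3.000e-01] s [10.   5.7] a 58.4 z 195.4 mean [6.621e+02 3.000e-01 1.955e+02]
w2 0.205 92 c [658.5  -5.2] s [7.4 9.4] a 59.7 z 209.5 mean [659.   -4.7 209.9]
w2 0.215 553 c [653.3 -13.8] s [20.  11.9] a 58.1 z 225.6 mean [653.7 -13.1 224.5]
w2 0.235 843 c [647.7 -12.6] s [21.9 22.2] a 15.9 z 252.2 mean [648.  -12.8 251.7]
s2 0.158 125 c [645.6 -28. ] s [69.3 72.9] a 6.5 z 162.5 mean [646.8 -30.4 162.4]
s2 0.185 18 c [629.9 -56.2] s [6.3 6.8] a 3.2 z 193.4 mean [630.  -55.1 194.3]
s2 0.205 10 c [634.4 -48.3] s [11.8  4.6] a 32.4 z 211.5 mean [633.2 -49.8 210.9]
s2 0.215 60 c [644.9 -31.3] s [41.6 11.5] a 57.8 z 224.9 mean [642.4 -36.1 223.8]
s2 0.235 66 c [640.5 -29.5] s [ 6.9 27.6] a 59.0 z 251.9 mean [639.7 -29.7 251.2]
[ 0.64426602 -0.02141538  0.20152879] [0.68583501 0.04867748 0.38697821]
```

View pics/c3.png

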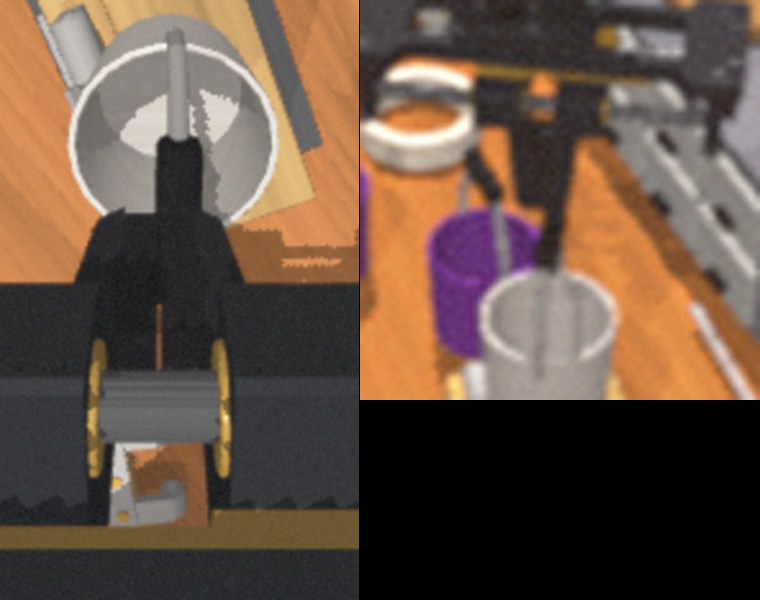

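```bash
python3 - <<'E'
from m import *
im,X=cloud('s2')
for u in(263,267,271):
  for v in range(146,176,2): print(u,v,(X[v,u]*1000).round(),im[v,u])
im,X=cloud('w2')
# column through seam/bar
for u in(240,251,260,268):
  for v in range(200,300,7): print('w',u,v,(X[v,u]*1000).round(),im[v,u])
E
```

```text
263 146 [632. -26. 292.] [57 43 42]
263 148 [632. -26. 285.] [49 45 41]
263 150 [633. -25. 278.] [53 45 45]
263 152 [633. -25. 272.] [51 38 42]
263 154 [632. -27. 267.] [51 48 43]
263 156 [633. -26. 260.] [51 42 40]
263 158 [632. -27. 254.] [54 46 44]
263 160 [633. -26. 247.] [57 43 42]
263 162 [745. 230.  -1.] [178 112  68]
263 164 [nan nan nan] [173 101 125]
263 166 [707. 142.  65.] [105  51 126]
263 168 [707. 142.  56.] [ 92  49 106]
263 170 [706. 139.  50.] [ 92  48 103]
263 172 [706. 139.  42.] [101  48 117]
263 174 [690. 102.  70.] [181 149 184]
267 146 [643. -25. 287.] [67 63 62]
267 148 [641. -29. 285.] [51 43 39]
267 150 [641. -30. 280.] [45 34 40]
267 152 [641. -31. 273.] [51 43 42]
267 154 [642. -28. 265.] [56 50 46]
267 156 [642. -30. 260.] [57 47 42]
267 158 [641. -31. 254.] [51 38 38]
267 160 [642. -30. 247.] [53 45 47]
267 162 [642. -30. 241.] [73 54 44]
267 164 [nan nan nan] [73 49 44]
267 166 [642. -31. 228.] [46 36 28]
267 168 [640. -36. 226.] [44 36 29]
267 170 [637. -43. 226.] [52 40 37]
267 172 [635. -47. 223.] [51 41 34]
267 174 [634. -49. 218.] [117 111 107]
27
[... 2168 characters left out ...]
.] [31 29 30]
w 260 284 [650. -17. 286.] [39 40 39]
w 260 291 [648. -20. 286.] [33 32 33]
w 260 298 [660.   1. 320.] [84 85 87]
w 268 200 [648. -48.  99.] [137 132 126]
w 268 207 [661. -13. 217.] [70 69 66]
w 268 214 [660. -14. 225.] [44 40 39]
w 268 221 [657. -19. 224.] [50 52 51]
w 268 228 [654. -24. 223.] [61 59 57]
w 268 235 [657. -17. 247.] [49 49 51]
w 268 242 [656. -16. 255.] [41 41 44]
w 268 249 [656. -16. 263.] [41 47 48]
w 268 256 [655. -18. 266.] [39 41 38]
w 268 263 [655. -17. 274.] [39 38 37]
w 268 270 [654. -17. 279.] [41 42 43]
w 268 277 [654. -17. 284.] [27 27 25]
w 268 284 [653. -19. 286.] [36 36 39]
w 268 291 [651. -22. 286.] [37 34 37]
w 268 298 [661.  -1. 320.] [86 85 84]
```

```bash
python3 - <<'E'
from m import *
for fn in('side0','top0'):
    im,X=cloud(fn); Q=X.reshape(-1,3); C=im.reshape(-1,3).max(1); m=~np.isnan(Q[:,0]); Q=Q[m]; C=C[m]
    S=Q[(abs(Q[:,0]-.168)<.1)&(abs(Q[:,1]-.602)<.12)&(Q[:,2]>.1)&(Q[:,2]<.4)&(C<90)]
    print(fn,len(S))
    if len(S): h,e=np.histogram(S[:,2],bins=np.arange(.15,.41,.01)); print(dict(zip((e*1000).round().astype(int),h)))
# w1 open fingers
im,X=cloud('w1'); Q=X.reshape(-1,3);m=~np.isnan(Q[:,0]); Q=Q[m]
S=Q[(abs(Q[:,0]-.621)<.12)&(abs(Q[:,1]+.003)<.12)&(Q[:,2]>.27)&(Q[:,2]<.5)]
h,e=np.histogram(S[:,2],bins=np.arange(.27,.5,.01)); print(dict(zip((e*1000).round().astype(int),h)))
E
```

```text
side0 1456
{np.int64(150): np.int64(0), np.int64(160): np.int64(0), np.int64(170): np.int64(0), np.int64(180): np.int64(0), np.int64(190): np.int64(0), np.int64(200): np.int64(0), np.int64(210): np.int64(0), np.int64(220): np.int64(0), np.int64(230): np.int64(1), np.int64(240): np.int64(34), np.int64(250): np.int64(44), np.int64(260): np.int64(46), np.int64(270): np.int64(38), np.int64(280): np.int64(39), np.int64(290): np.int64(13), np.int64(300): np.int64(61), np.int64(310): np.int64(153), np.int64(320): np.int64(122), np.int64(330): np.int64(135), np.int64(340): np.int64(340), np.int64(350): np.int64(80), np.int64(360): np.int64(78), np.int64(370): np.int64(51), np.int64(380): np.int64(88), np.int64(390): np.int64(133)}
top0 419
{np.int64(150): np.int64(0), np.int64(160): np.int64(0), np.int64(170): np.int64(0), np.int64(180): np.int64(0), np.int64(190): np.int64(0), np.int64(200): np.int64(0), np.int64(210): np.int64(0), np.int64(220): np.int64(0), np.int64(230): np.int64(0), np.int64(240): np.int64(3), np.int64(250): np.int64(2), np.int64(260): np.int64(0), np.int64(270): np.int
[... 298 characters left out ...]
nt64(380): np.int64(0), np.int64(390): np.int64(0)}
{np.int64(270): np.int64(0), np.int64(280): np.int64(0), np.int64(290): np.int64(0), np.int64(300): np.int64(0), np.int64(310): np.int64(0), np.int64(320): np.int64(0), np.int64(330): np.int64(0), np.int64(340): np.int64(0), np.int64(350): np.int64(0), np.int64(360): np.int64(0), np.int64(370): np.int64(0), np.int64(380): np.int64(112), np.int64(390): np.int64(719), np.int64(400): np.int64(992), np.int64(410): np.int64(1181), np.int64(420): np.int64(1166), np.int64(430): np.int64(1594), np.int64(440): np.int64(804), np.int64(450): np.int64(3063), np.int64(460): np.int64(15105), np.int64(470): np.int64(14759), np.int64(480): np.int64(10576)}
```

The fingers shut above the bar. The depth images show the real fingertips about 38 mm above the reported TCP, at z 0.239 against 0.2015. I'll open, correct for this and descend.

step_arm --increments '[[[0,0,0],[0,0,0]],[[0,0,0],[0,0,0]],[[0,0,0],[0,0,0]],[[0,0,0],[0,0,0]],[[0,0,0],[0,0,0]],[[0,0,0],[0,0,0]],[[0,0,0],[0,0,0]],[[0,0,0],[0,0,0]],[[0,-0.3,0],[0,0,0]],[[0.1,-0.3,0],[0,0,0]]]' --fingers 0.7

```text
clock: 6.3
tool_pos: [0.6452, -0.0277, 0.2015]
eef_rot: [0.872, 0.49, -0.0, 0.0]
contact_force: [0.3, 0.4, -0.6]
opening: 0.696
finger_force: 0.0
```

step_arm --increments '[[[0,0,-0.5],[0,0,0]],[[0,0,-0.5],[0,0,0]],[[0,0,-0.5],[0,0,0]],[[0,0,-0.5],[0,0,0]],[[0,0,-0.5],[0,0,0]],[[0,0,-0.5],[0,0,0]],[[0,0,-0.5],[0,0,0]],[[0,0,-0.4],[0,0,0]],[[0,0,0],[0,0,0]],[[0,0,0],[0,0,0]]]'

```text
clock: 7.3
tool_pos: [0.6453, -0.0274, 0.1625]
eef_rot: [0.872, 0.49, 0.0, 0.0]
contact_force: [-0.3, -0.6, 0.2]
opening: 0.701
finger_force: 0.0
```

step_arm --increments '[[[0,0,0],[0,0,0]],[[0,0,0],[0,0,0]],[[0,0,0],[0,0,0]],[[0,0,0],[0,0,0]],[[0,0,0],[0,0,0]],[[0,0,0],[0,0,0]],[[0,0,0],[0,0,0]],[[0,0,0],[0,0,0]],[[0,0,0],[0,0,0]],[[0,0,0],[0,0,0]]]' --fingers 0 --grip_force 25

```text
clock: 8.3
tool_pos: [0.6454, -0.0275, 0.1626]
eef_rot: [0.872, 0.49, 0.0, 0.0]
contact_force: [0.3, -0.2, -0.3]
opening: 0.13
finger_force: 25.0
```

step_arm --increments '[[[0,0,0.5],[0,0,0]],[[0,0,1.5],[0,0,0]],[[0,0,1.5],[0,0,0]],[[0,0,1.0],[0,0,0]],[[-0.3,-1.5,0],[0,0,0]],[[-0.4,-2.5,0],[0,0,0]],[[-0.5,-2.7,0],[0,0,0]],[[-0.5,-2.7,0],[0,0,0]],[[-0.4,-2.5,0],[0,0,0]],[[-0.4,-2.1,0],[0,0,0]]]'

```text
clock: 9.3
tool_pos: [0.6184, -0.1708, 0.2067]
eef_rot: [0.873, 0.489, -0.001, 0.0]
contact_force: [0.0, -0.5, -2.8]
opening: 0.133
finger_force: 25.0
```

step_arm --increments '[[[0,0,0],[0,0,0]],[[0,0,-1],[0,0,0]],[[0,0,-1.6],[0,0,0]],[[0,0,-1.6],[0,0,0]],[[0,0,-1.6],[0,0,0]],[[0,0,-1.6],[0,0,0]],[[0,0,-1.6],[0,0,0]],[[0,0,-1.6],[0,0,0]],[[0,0,-1.2],[0,0,0]],[[0,0,-0.5],[0,0,0]]]'

```text
clock: 10.3
tool_pos: [0.6192, -0.1658, 0.0825]
eef_rot: [0.872, 0.49, -0.001, -0.001]
contact_force: [0.1, 0.6, -2.9]
opening: 0.131
finger_force: 25.0
```

step_arm --increments '[[[0,0,-0.5],[0,0,0]],[[0,0,-0.4],[0,0,0]],[[0,0,-0.2],[0,0,0]],[[0,0,-0.1],[0,0,0]],[[0,0,-0.1],[0,0,0]],[[0,0,0],[0,0,0]],[[0,0,0],[0,0,0]],[[0,0,0],[0,0,0]],[[0,0,0],[0,0,0]],[[0,0,0],[0,0,0]]]'

```text
clock: 11.3
tool_pos: [0.6203, -0.1674, 0.0716]
eef_rot: [0.872, 0.49, 0.0, 0.0]
contact_force: [-0.0, -0.0, -3.1]
opening: 0.131
finger_force: 25.0
```

step_arm --increments '[[[0,0,-0.1],[0,0,0]],[[0,0,-0.1],[0,0,0]],[[0,0,-0.05],[0,0,0]],[[0,0,-0.05],[0,0,0]],[[0,0,0],[0,0,0]],[[0,0,0],[0,0,0]],[[0,0,0],[0,0,0]],[[0,0,0],[0,0,0]],[[0,0,0],[0,0,0]],[[0,0,0],[0,0,0]]]'

```text
clock: 12.3
tool_pos: [0.6204, -0.1675, 0.0686]
eef_rot: [0.872, 0.49, 0.0, 0.0]
contact_force: [0.6, 0.3, -1.4]
opening: 0.133
finger_force: 25.0
```

step_arm --increments '[[[0,0,0],[0,0,0]],[[0,0,0],[0,0,0]],[[0,0,0],[0,0,0]],[[0,0,0],[0,0,0]],[[0,0,0],[0,0,0]],[[0,0,0],[0,0,0]],[[0,0,1],[0,0,0]],[[0,0,2],[0,0,0]],[[0,0,3],[0,0,0]],[[0,0,4],[0,0,0]]]' --fingers 0.7

```text
clock: 13.3
tool_pos: [0.6191, -0.167, 0.1689]
eef_rot: [0.872, 0.49, -0.001, -0.001]
contact_force: [0.4, -0.4, -0.3]
opening: 0.698
finger_force: 0.0
```

step_arm --increments '[[[-0.3,1.0,2],[0,0,3.3]],[[-0.3,1.0,2],[0,0,3.3]],[[-0.3,1.0,2],[0,0,3.3]],[[-0.3,1.0,2],[0,0,3.3]],[[-0.3,1.0,2],[0,0,3.3]],[[-0.3,1.0,2],[0,0,3.3]],[[0,0,0],[0,0,0]],[[0,0,0],[0,0,0]],[[0,0,0],[0,0,0]],[[0,0,0],[0,0,0]]]'

```text
clock: 14.3
tool_pos: [0.6016, -0.108, 0.2874]
eef_rot: [0.775, 0.632, -0.001, -0.001]
contact_force: [-0.2, -0.3, -0.2]
opening: 0.702
finger_force: 0.0
```

```bash
python3 - <<'E'
from m import *
snap('wrist','w3');snap('side','s3');snap('top','t3')
print(r.get_state()['eef_rot'],r.get_state()['tool_pos'])
b0=np.array([.6126,-.0277]);th=np.radians(-10);A=np.array([[np.cos(th),np.sin(th)],[-np.sin(th),np.cos(th)]])
for fn in('w3','s3','t3'):
    im,X=cloud(fn); Q=X.reshape(-1,3); m=~np.isnan(Q[:,0]); Q=Q[m]
    L=(Q[:,:2]-b0)@A.T
    D=(L[:,0]>-.015)&(L[:,0]<.085)&(abs(L[:,1])<.09)&(Q[:,2]>.089)&(Q[:,2]<.1)
    if D.sum()>20:
        rect(Q[D],fn+' deck+kn')
        rect(Q[D&(L[:,0]>.015)],fn+' deck')
        rect(Q[D&(L[:,0]<.012)],fn+' knuckles')
    m=np.hypot(Q[:,0]-.62,Q[:,1]+.167)<.06
    S=Q[m&(Q[:,2]>.062)&(Q[:,2]<.075)]
    if len(S)>5: rect(S,fn+' potrim')
    S=Q[m&(Q[:,2]>.122)&(Q[:,2]<.14)]
    if len(S)>5: rect(S,fn+' potbar')
w=cv2.imread('pics/w3.png');cv2.imwrite('pics/w3b.png',cv2.resize(w,(800,600),interpolation=cv2.INTER_CUBIC))
E
```

```text
[ 7.75038002e-01  6.31914349e-01 -4.90335672e-04 -3.32262185e-04] [ 0.60197883 -0.10775981  0.28783084]
w3 deck+kn 5454 c [646.7 -30.7] s [140.   83.1] a 80.0 z 94.1 mean [655.2 -28.1  94. ]
w3 deck 4887 c [659.5 -33. ] s [140.   57.2] a 80.0 z 94.2 mean [660.  -28.8  94.1]
w3 knuckles 567 c [613.6 -25.1] s [95.7 15.8] a 80.3 z 92.9 mean [614.3 -21.7  92.6]
w3 potrim 315 c [ 619.3 -165.3] s [70.1 70.2] a 81.2 z 69.4 mean [ 620.1 -165.6   68.5]
w3 potbar 322 c [ 619.9 -165.6] s [46.3 12. ] a 58.7 z 131.5 mean [ 619.8 -164.1  130.8]
s3 deck+kn 873 c [648.3 -33. ] s [141.8  83.2] a 79.7 z 94.0 mean [654.5 -38.4  93.9]
s3 deck 777 c [660.9 -35.3] s [141.9  58. ] a 80.0 z 94.2 mean [659.4 -39.4  94.1]
s3 knuckles 96 c [615.1 -27.6] s [97.8 15.5] a 80.4 z 92.6 mean [614.4 -30.3  92.6]
s3 potrim 150 c [ 620.7 -168. ] s [71.6 70.6] a 84.3 z 68.3 mean [ 619.2 -170.1   67.8]
s3 potbar 84 c [ 620.4 -169.2] s [46.9 11.8] a 58.4 z 131.3 mean [ 619.5 -171.   130.7]
t3 deck+kn 831 c [647.4 -32.2] s [136.6  84.3] a 80.4 z 94.3 mean [654.9 -33.   94.3]
t3 deck 739 c [660.7 -34.4] s [136.6  57.4] a 80.4 z 94.4 mean [660.  -33.7  94.4]
t3 knuckles 90 c [614.2 -27.8] s [94.3 16.5] a 79.6 z 93.4 mean [613.9 -27.   93.4]
```

View pics/w3b.png

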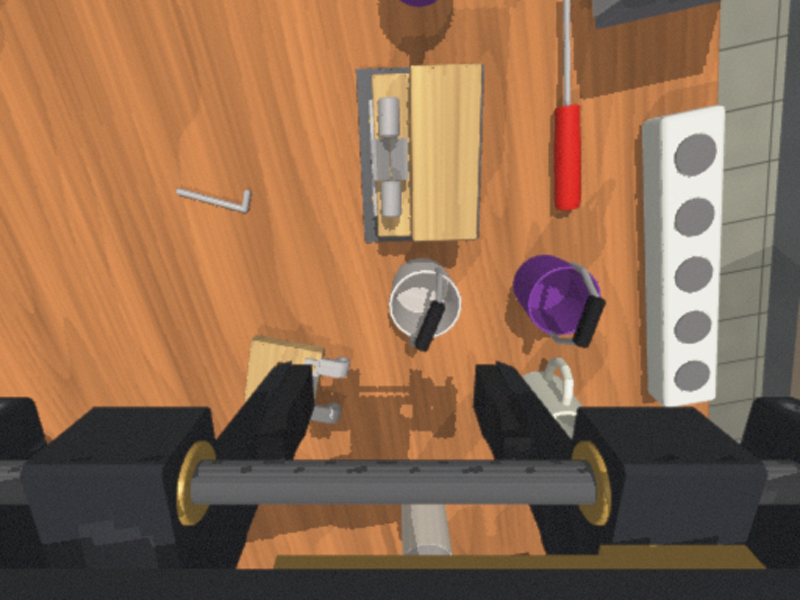

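The wrist view shows the pot upright at (425,302), beside the block. The block's knuckles are at (388,115) and (390,198), with the gap now free. The bore is at about (614.4, -26.2) mm, yaw -10°.

step_arm --increments '[[[-1.7,3.5,0],[0,0,0]],[[-1.7,3.5,0],[0,0,0]],[[-1.7,3.5,0],[0,0,0]],[[-1.7,3.5,-1],[0,0,0]],[[-1.7,3.5,-1.5],[0,0,0]],[[-1.7,3.5,-1.5],[0,0,0]],[[-1.7,3.5,-1.5],[0,0,0]],[[-1.7,3.5,-1.5],[0,0,0]],[[-1.7,3.5,-1.5],[0,0,0]],[[-1.7,3.2,-1.5],[0,0,0]]]'

```text
clock: 15.45
tool_pos: [0.4316, 0.2412, 0.1879]
eef_rot: [0.775, 0.632, 0.0, -0.0]
contact_force: [0.1, -0.1, -0.4]
opening: 0.697
finger_force: 0.0
```

step_arm --increments '[[[0,0,0],[0,0,0]],[[0,0,-1.5],[0,0,0]],[[0,0,-1.5],[0,0,0]],[[0,0,-1],[0,0,0]],[[0,0,0],[0,0,0]],[[0,0,0],[0,0,0]],[[0,0,0],[0,0,0]],[[0,0,0],[0,0,0]],[[0,0,0],[0,0,0]],[[0,0,0],[0,0,0]]]'

```text
clock: 16.45
tool_pos: [0.4324, 0.2397, 0.1488]
eef_rot: [0.775, 0.632, 0.0, 0.0]
contact_force: [0.8, 0.7, -0.0]
opening: 0.702
finger_force: 0.0
```

```bash
python3 - <<'E'
from m import *
snap('wrist','w4')
s=r.get_state();print(s['eef_rot'],s['tool_pos'])
im,X=cloud('w4'); Q=X.reshape(-1,3); m=~np.isnan(Q[:,0]); Q=Q[m]
m=np.hypot(Q[:,0]-.44,Q[:,1]-.238)<.09
for lo,hi in((.014,.023),(.05,.065)): rect(Q[m&(Q[:,2]>lo)&(Q[:,2]<hi)],f'w4 {lo}')
E
```

```text
[7.74768984e-01 6.32244392e-01 2.20236988e-04 4.78185837e-05] [0.43236609 0.23966097 0.14872554]
w4 0.014 5488 c [446.3 240. ] s [100.3 115.6] a 79.0 z 18.4 mean [438.3 245.9  18.5]
w4 0.05 852 c [430.8 243.5] s [59.2 15.8] a 78.8 z 58.0 mean [431.4 245.1  57.9]
```

step_arm --increments '[[[0,0.1,-2],[0,0,0.4]],[[0,0,-2],[0,0,0]],[[0,0,-2],[0,0,0]],[[0,0,-2],[0,0,0]],[[0,0,-2],[0,0,0]],[[0,0,-2],[0,0,0]],[[0,0,-1.5],[0,0,0]],[[0,0,-1.2],[0,0,0]],[[0,0,-0.8],[0,0,0]],[[0,0,0],[0,0,0]]]'

```text
clock: 17.5
tool_pos: [0.4319, 0.2404, -0.0072]
eef_rot: [0.773, 0.635, -0.001, -0.0]
contact_force: [0.1, 0.2, 0.8]
opening: 0.699
finger_force: 0.0
```

step_arm --increments '[[[0,0,-0.2],[0,0,0]],[[0,0,-0.1],[0,0,0]],[[0,0,0],[0,0,0]],[[0,0,0],[0,0,0]],[[0,0,0],[0,0,0]],[[0,0,0],[0,0,0]],[[0,0,0],[0,0,0]],[[0,0,0],[0,0,0]],[[0,0,0],[0,0,0]],[[0,0,0],[0,0,0]]]' --fingers 0 --grip_force 45

```text
clock: 18.5
tool_pos: [0.4322, 0.2406, -0.0093]
eef_rot: [0.773, 0.635, 0.0, -0.0]
contact_force: [-0.9, 0.5, 5.8]
opening: 0.175
finger_force: 45.0
```

step_arm --increments '[[[0,0,0.3],[0,0,0]],[[0,0,1.2],[0,0,0]],[[0,0,2],[0,0,0]],[[0,0,2],[0,0,0]],[[0,0,2.5],[0,0,0]],[[0,0,2.5],[0,0,0]],[[0,0,1.5],[0,0,0]],[[0.5,-1,0],[0,0,0]],[[0.9,-2,0],[0,0,0]],[[1,-2.5,0],[0,0,0]]]'

```text
clock: 19.5
tool_pos: [0.456, 0.185, 0.1101]
eef_rot: [0.772, 0.636, -0.0, -0.0]
contact_force: [1.1, 0.0, -3.2]
opening: 0.179
finger_force: 45.0
```

step_arm --increments '[[[1.1,-2.5,0],[0,0,0.3]],[[1.1,-2.5,0],[0,0,0.3]],[[1.1,-2.5,0],[0,0,0.3]],[[1.1,-2.5,0],[0,0,0.3]],[[1.1,-2.5,0],[0,0,0]],[[1.1,-2.5,0],[0,0,0]],[[1.2,-2.5,0],[0,0,0]],[[1.0,-1.8,0],[0,0,0]],[[0.5,-0.7,0],[0,0,0]],[[0,0,0],[0,0,0]]]'

```text
clock: 20.5
tool_pos: [0.5491, -0.0162, 0.1099]
eef_rot: [0.767, 0.642, -0.001, 0.0]
contact_force: [-0.4, -0.5, -3.8]
opening: 0.176
finger_force: 45.0
```

step_arm --increments '[[[0,0,0],[0,0,0]],[[0,0,0],[0,0,0]],[[0,0,0],[0,0,0]],[[0,0,0],[0,0,0]],[[0,0,0],[0,0,0]],[[0,0,0],[0,0,0]],[[0,0,0],[0,0,0]],[[0,0,0],[0,0,0]],[[0,0,0],[0,0,0]],[[0,0,0],[0,0,0]]]'

```text
clock: 21.5
tool_pos: [0.5492, -0.0144, 0.1105]
eef_rot: [0.766, 0.643, -0.0, -0.0]
contact_force: [-0.5, -0.3, -4.1]
opening: 0.18
finger_force: 45.0
```

```bash
python3 - <<'E'
from m import *
snap('wrist','w5');snap('side','s5');snap('top','t5')
s=r.get_state();print(s['eef_rot'],s['tool_pos'])
o=np.zeros((600,800,3),np.uint8)
o[:600,:800]=cv2.resize(cv2.imread('pics/w5.png'),(800,600))
o[360:600,480:800]=cv2.resize(cv2.imread('pics/s5.png')[150:270,180:340],(320,240),interpolation=cv2.INTER_CUBIC)
cv2.imwrite('pics/c5.png',o)
E
```

```text
[7.65882655e-01 6.42980371e-01 3.18823494e-05 2.66942584e-05] [ 0.54927088 -0.01442454  0.11054956]
```

View pics/c5.png

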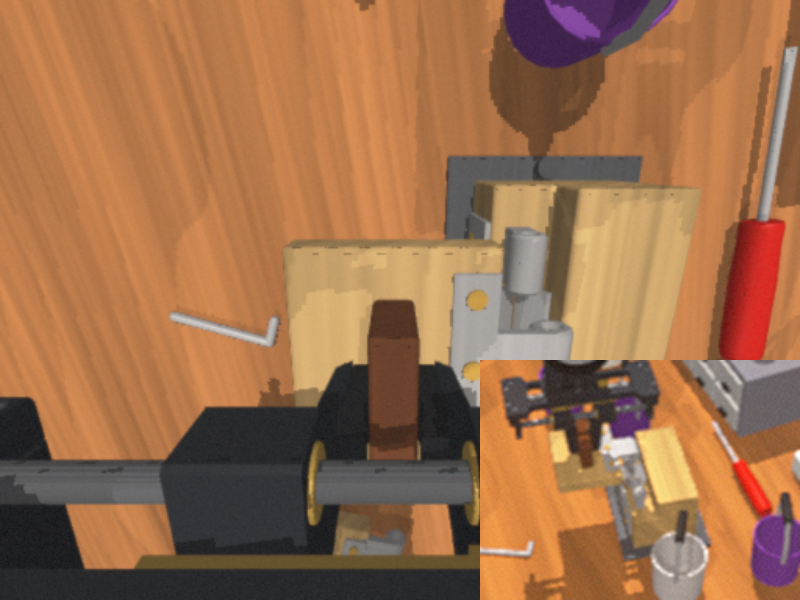

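The wrist view shows the flap held over the block, with its knuckle at about (545,340), above the gap next to the block's +y knuckle at (523,260). I'll measure flap relative to block within each camera.

```bash
cat > rel.py <<'E'
from m import *
import sys
def run(tag):
    s=r.get_state(); dz=s['tool_pos'][2]+.0093; tb=dz+.018
    b0=np.array([.6144,-.0262]);th=np.radians(-10);A=np.array([[np.cos(th),np.sin(th)],[-np.sin(th),np.cos(th)]])
    print('tool in jamb mm',((s['tool_pos'][:2]-b0)@A.T*1000).round(1),'board top expect',tb*1000)
    for fn in('w'+tag,'s'+tag,'t'+tag):
        im,X=cloud(fn); Q=X.reshape(-1,3); m=~np.isnan(Q[:,0]); Q=Q[m]; C=im.reshape(-1,3)[m].astype(int)
        L=np.c_[(Q[:,:2]-b0)@A.T,Q[:,2]]*1000
        near=(abs(L[:,2]-tb*1000)<6)&(abs(L[:,1])<60)
        bd=near&(L[:,0]>-112)&(L[:,0]<-28)
        S=L[bd]
        if len(S)>60:
            c=np.linalg.lstsq(np.c_[S[:,:2]-[-66,0],np.ones(len(S))],S[:,2],rcond=None)[0]
            print(fn,'board n',len(S),'slope deg x,y',np.degrees(c[:2]).round(2),'z',c[2].round(1),'y range',np.percentile(S[:,1],[.5,99.5]).round(1),'x',np.percentile(S[:,0],[.5,99.5]).round(1))
            e=S[:,1]>np.percentile(S[:,1],97); rect(Q[bd],fn+' board')
        kn=L[near&(L[:,0]>-20)&(L[:,0]<14)&(abs(L[:,1])<25)]
        if len(kn)>10: print(fn,'knuckle n',len(kn),'y',np.percentile(kn[:,1],[1,99]).round(1),'x',np.percentile(kn[:,0],[1,99]).round(1),'ztop',np.percentile(kn[:,2],90).round(1))
        D=L[(abs(L[:,2]-94)<4)&(L[:,0]>14)&(L[:,0]<85)&(abs(L[:,1])<85)]
        if len(D)>20: print(fn,'deck x',np.percentile(D[:,0],[.5,99.5]).round(1),'y',np.percentile(D[:,1],[.5,99.5]).round(1))
        for sg in(1,-1):
            K=L[(abs(L[:,2]-92)<5)&(abs(L[:,0])<7)&(sg*L[:,1]>12)&(abs(L[:,1])<60)]
            if len(K)>6: print(fn,'blockkn',sg,'y',np.percentile(K[:,1],[1,99]).round(1),'xmean top',K[K[:,2]>92][:,0].mean().round(1))
run(sys.argv[1])
E
python3 rel.py 5
```

```text
tool in jamb mm [-66.2   0.3] board top expect 137.84956092350117
w5 board n 10161 slope deg x,y [ 1.26 -1.28] z 139.0 y range [-14.7  52.2] x [-108.8  -28.3]
w5 board 10161 c [547.4  -9.3] s [95.  81.9] a 79.9 z 138.2 mean [551.6  12.8 138.4]
w5 knuckle n 1689 y [-12.3  17.4] x [-19.7   5.7] ztop 138.5
w5 deck x [17.1 73.2] y [-65.4  70.7]
w5 blockkn 1 y [19.6 48.9] xmean top -1.3
w5 blockkn -1 y [-44.6 -39.7] xmean top -0.8
s5 board n 589 slope deg x,y [1.34 0.94] z 138.4 y range [-49.9  48.5] x [-107.7  -28.3]
s5 board 589 c [547.5 -13.9] s [102.1  80. ] a 79.8 z 138.2 mean [541.6 -28.  138.1]
s5 knuckle n 94 y [-14.9  15.7] x [-19.8   7.5] ztop 139.2
s5 deck x [18.9 75.4] y [-70.   68.5]
s5 blockkn 1 y [15.  25.9] xmean top -3.4
s5 blockkn -1 y [-49.1 -19.5] xmean top 0.3
t5 deck x [21.4 75.5] y [-71.4  67.4]
```

```bash
python3 - <<'E'
from m import *
def slope(fn,b0,yaw,z,xr,yr,n):
    th=np.radians(yaw);A=np.array([[np.cos(th),np.sin(th)],[-np.sin(th),np.cos(th)]])
    im,X=cloud(fn); Q=X.reshape(-1,3); Q=Q[~np.isnan(Q[:,0])]
    L=np.c_[(Q[:,:2]-np.array(b0)/1000)@A.T,Q[:,2]]*1000
    S=L[(L[:,0]>xr[0])&(L[:,0]<xr[1])&(L[:,1]>yr[0])&(L[:,1]<yr[1])&(abs(L[:,2]-z)<4)]
    c=np.linalg.lstsq(np.c_[S[:,:2],np.ones(len(S))],S[:,2],rcond=None)[0]
    print(n,fn,len(S),np.degrees(c[:2]).round(2),c[2].round(1))
for fn,b,yaw,z in(('w4',(432,242),-11.2,18),('side0',(432,240),-11.2,18),('top0',(432,240),-11.2,18),('w5',(549.3,-14.4),-10,138),('s5',(549.3,-14.4),-10,138)):
    slope(fn,b,yaw,z,(-40,40),(-48,48),'all'); slope(fn,b,yaw,z,(-40,-11),(-48,48),'front')
for fn in('w3','s3','w5','s5'): slope(fn,(614.4,-26.2),-10,94,(20,72),(-65,65),'deck')
E
```

```text
all w4 4357 [ 1.21 -0.02] 18.7
front w4 1930 [-0.01  0.02] 18.2
all side0 405 [0.68 0.06] 18.5
front side0 185 [-0.46 -0.3 ] 18.1
all top0 537 [ 1. -0.] 18.7
front top0 248 [0.3  0.09] 18.4
all w5 8731 [ 1.35 -0.79] 138.9
front w5 3689 [-0.03  0.04] 138.0
all s5 519 [1.06 0.51] 138.5
front s5 249 [-0.36 -0.11] 137.8
deck w3 4170 [-0.13  0.05] 94.3
deck s3 632 [0.34 0.01] 93.9
deck w5 9316 [-0.13  0.03] 94.2
deck s5 641 [ 0.07 -0.05] 94.1
```

step_arm --increments '[[[0,-0.1,-0.4],[0,0,0]],[[0,0,-0.5],[0,0,0]],[[0,0,-0.5],[0,0,0]],[[0,0,-0.5],[0,0,0]],[[0,0,-0.4],[0,0,0]],[[0,0,0],[0,0,0]],[[0,0,0],[0,0,0]],[[0,0,0],[0,0,0]],[[0,0,0],[0,0,0]],[[0,0,0],[0,0,0]]]'

```text
clock: 22.65
tool_pos: [0.5494, -0.0154, 0.0877]
eef_rot: [0.766, 0.643, 0.0, 0.0]
contact_force: [-0.6, -0.7, -3.0]
opening: 0.178
finger_force: 45.0
```

```bash
python3 - <<'E'
from m import *
snap('wrist','w6');snap('side','s6');snap('top','t6')
E
python3 rel.py 6
```

```text
tool in jamb mm [-66.   -0.6] board top expect 114.92924181043696
w6 board n 10120 slope deg x,y [ 1.26 -1.28] z 116.2 y range [-15.7  51.3] x [-108.6  -28.3]
w6 board 10120 c [547.4 -10.2] s [94.8 81.4] a 80.0 z 115.4 mean [551.5  12.  115.5]
w6 knuckle n 1709 y [-13.2  16.5] x [-19.7   6. ] ztop 115.7
w6 deck x [17.  73.3] y [-58.4  70.4]
w6 blockkn 1 y [19.2 48.8] xmean top -1.2
w6 blockkn -1 y [-31.2 -26.6] xmean top -1.0
s6 board n 561 slope deg x,y [1.4  0.94] z 115.7 y range [-50.8  47.2] x [-107.5  -28.2]
s6 board 561 c [547.6 -14.9] s [102.4  79.5] a 80.0 z 115.4 mean [541.4 -29.6 115.3]
s6 knuckle n 95 y [-16.4  16. ] x [-19.8   8.1] ztop 116.9
s6 deck x [19.3 75.5] y [-70.9  68.2]
s6 blockkn 1 y [39.5 46.4] xmean top 1.2
s6 blockkn -1 y [-48.3 -17.3] xmean top 0.3
t6 deck x [19.4 75. ] y [-70.9  67.2]
```

step_arm --increments '[[[0,-0.05,-0.2],[0,0,0]],[[0,0,-0.2],[0,0,0]],[[0,0,-0.2],[0,0,0]],[[0,0,-0.2],[0,0,0]],[[0,0,-0.2],[0,0,0]],[[0,0,-0.2],[0,0,0]],[[0,0,-0.2],[0,0,0]],[[0,0,-0.2],[0,0,0]],[[0,0,0],[0,0,0]],[[0,0,0],[0,0,0]]]'

```text
clock: 23.8
tool_pos: [0.5492, -0.0159, 0.0715]
eef_rot: [0.766, 0.643, -0.0, -0.0]
contact_force: [-1.0, -0.2, -3.0]
opening: 0.174
finger_force: 45.0
```

step_arm --increments '[[[0,0,-0.1],[0,0,0]],[[0,0,-0.1],[0,0,0]],[[0,0,-0.05],[0,0,0]],[[0,0,-0.05],[0,0,0]],[[0,0,-0.05],[0,0,0]],[[0,0,0],[0,0,0]],[[0,0,0],[0,0,0]],[[0,0,0],[0,0,0]],[[0,0,0],[0,0,0]],[[0,0,0],[0,0,0]]]'

```text
clock: 24.8
tool_pos: [0.5493, -0.0159, 0.0681]
eef_rot: [0.766, 0.643, 0.0, 0.0]
contact_force: [-1.2, -0.0, -4.1]
opening: 0.176
finger_force: 45.0
```

step_arm --increments '[[[0,0,-0.05],[0,0,0]],[[0,0,0],[0,0,0]],[[0,0,-0.03],[0,0,0]],[[0,0,0],[0,0,0]],[[0,0,-0.03],[0,0,0]],[[0,0,0],[0,0,0]],[[0,0,0],[0,0,0]],[[0,0,0],[0,0,0]],[[0,0,0],[0,0,0]],[[0,0,0],[0,0,0]]]'

```text
clock: 25.8
tool_pos: [0.5495, -0.0159, 0.067]
eef_rot: [0.766, 0.643, 0.0, 0.0]
contact_force: [0.9, 0.2, -3.7]
opening: 0.176
finger_force: 45.0
```

```bash
python3 - <<'E'
from m import *
s=r.get_state();print(s['contact_force'],s['moment'],s['tool_pos'])
snap('wrist','w7');snap('side','s7');snap('top','t7')
s=r.get_state();print(s['contact_force'],s['moment'],s['tool_pos'])
E
python3 rel.py 7
```

```text
[ 0.93272043  0.16896541 -3.70547451] [-0.09275484 -0.10613156 -0.0846448 ] [ 0.54947599 -0.01592762  0.06699439]
[ 0.92129681  0.14589834 -3.20327038] [-0.07745042 -0.15505755 -0.01740742] [ 0.54945265 -0.01594955  0.0669845 ]
tool in jamb mm [-65.7  -1.2] board top expect 94.28449656963629
w7 board n 10067 slope deg x,y [ 1.31 -1.31] z 95.4 y range [-16.3  50.8] x [-108.4  -28.4]
w7 board 10067 c [547.4 -10.9] s [95.  81.3] a 80.0 z 94.6 mean [551.5  11.5  94.8]
w7 knuckle n 2042 y [-18.2  24.6] x [-19.7   6.2] ztop 95.0
w7 deck x [17.  73.2] y [-43.3  70.6]
w7 blockkn 1 y [12.5 48.8] xmean top -1.3
w7 blockkn -1 y [-18.7 -12.2] xmean top -2.2
s7 board n 548 slope deg x,y [1.45 0.94] z 94.9 y range [-51.1  44.9] x [-107.3  -28.2]
s7 board 548 c [547.4 -16.6] s [102.3  79.2] a 79.9 z 94.5 mean [541.3 -30.6  94.5]
s7 knuckle n 112 y [-24.4  23.4] x [-19.2   8.1] ztop 95.9
s7 deck x [19.1 75.5] y [-70.5  67.8]
s7 blockkn 1 y [12.5 45.9] xmean top 0.1
s7 blockkn -1 y [-49.9 -12.1] xmean top 0.9
t7 deck x [20.9 75.2] y [-71.   67.6]
```

step_arm --increments '[[[0,0,-0.03],[0,0,0]],[[0,0,0],[0,0,0]],[[0,0,-0.02],[0,0,0]],[[0,0,0],[0,0,0]],[[0,0,0],[0,0,0]],[[0,0,0],[0,0,0]],[[0,0,0],[0,0,0]],[[0,0,0],[0,0,0]],[[0,0,0],[0,0,0]],[[0,0,0],[0,0,0]]]'

```text
clock: 26.95
tool_pos: [0.5495, -0.0159, 0.0665]
eef_rot: [0.766, 0.643, 0.0, 0.0]
contact_force: [2.5, -0.3, -0.7]
opening: 0.175
finger_force: 45.0
```

```bash
cat > z.py <<'E'
from m import *
import sys
t=sys.argv[1]
snap('wrist','w'+t);snap('side','s'+t)
s=r.get_state();print(s['contact_force'].round(2),s['moment'].round(2),s['tool_pos'])
th=np.radians(-10);A=np.array([[np.cos(th),np.sin(th)],[-np.sin(th),np.cos(th)]])
for fn in('w'+t,'s'+t):
    im,X=cloud(fn); Q=X.reshape(-1,3); Q=Q[~np.isnan(Q[:,0])]
    L=np.c_[(Q[:,:2]-[.6144,-.0262])@A.T,Q[:,2]]*1000
    for n,xr,yr in(('front',(-106,-78),(-46,46)),('deck',(22,71),(-65,65)),('flapkn',(-4,2),(-10,13)),('bk+',(-4,2),(23,44)),('bk-',(-4,2),(-44,-23))):
        S=L[(L[:,0]>xr[0])&(L[:,0]<xr[1])&(L[:,1]>yr[0])&(L[:,1]<yr[1])&(abs(L[:,2]-94)<5)]
        if len(S)<5: continue
        sl=np.degrees(np.linalg.lstsq(np.c_[S[:,:2],np.ones(len(S))],S[:,2],rcond=None)[0][:2]).round(2) if 'k' not in n or n=='deck' else ''
        print(fn,n,len(S),'z mean',S[:,2].mean().round(2),'med',np.median(S[:,2]).round(2),sl)
E
python3 z.py 8
```

```text
[ 1.57 -0.94 -1.12] [-0.15 -0.39  0.01] [ 0.54951612 -0.01591436  0.06651302]
w8 front 3528 z mean 93.93 med 93.93 [0.12 0.06]
w8 deck 12486 z mean 94.09 med 94.09 [-0.08  0.04]
w8 flapkn 293 z mean 93.97 med 93.92 
w8 bk+ 329 z mean 93.75 med 93.77 
s8 front 225 z mean 93.77 med 93.88 [ 1.46 -0.07]
s8 deck 564 z mean 94.14 med 94.12 [-0.1  -0.04]
s8 flapkn 15 z mean 93.62 med 93.35 
s8 bk+ 12 z mean 93.39 med 93.3 
s8 bk- 14 z mean 93.47 med 94.14
```

step_arm --increments '[[[0.02,0,0],[0,0,0]],[[0,0,-0.01],[0,0,0]],[[0,0,0],[0,0,0]],[[0,0,-0.01],[0,0,0]],[[0,0,0],[0,0,0]],[[0,0,0],[0,0,0]],[[0,0,0],[0,0,0]],[[0,0,0],[0,0,0]],[[0,0,0],[0,0,0]],[[0,0,0],[0,0,0]]]'

```text
clock: 28.05
tool_pos: [0.5496, -0.0159, 0.0663]
eef_rot: [0.766, 0.643, 0.0, 0.0]
contact_force: [2.0, -0.5, -0.7]
opening: 0.176
finger_force: 45.0
```

```bash
python3 z.py 9
```

```text
[ 1.9  -0.65  0.21] [-0.17 -0.5  -0.03] [ 0.5495691  -0.0159345   0.06627803]
w9 front 3532 z mean 93.66 med 93.67 [0.31 0.07]
w9 deck 12544 z mean 94.1 med 94.1 [0.01 0.03]
w9 flapkn 290 z mean 93.81 med 93.84 
w9 bk+ 333 z mean 93.77 med 93.84 
s9 front 224 z mean 93.6 med 93.68 [ 0.51 -0.01]
s9 deck 564 z mean 94.21 med 94.25 [-0.02  0.04]
s9 flapkn 14 z mean 93.95 med 93.99 
s9 bk+ 14 z mean 93.38 med 93.3 
s9 bk- 12 z mean 93.77 med 93.97
```

step_arm --increments '[[[0.02,0,0],[0,0,0]],[[0.02,0,0],[0,0,0]],[[0,0,0],[0,0,0]],[[0,0,0],[0,0,0]],[[0,0,0],[0,0,0]],[[0,0,0],[0,0,0]],[[0,0,0],[0,0,0]],[[0,0,0],[0,0,0]],[[0,0,0],[0,0,0]],[[0,0,0],[0,0,0]]]'

```text
clock: 29.15
tool_pos: [0.5497, -0.0159, 0.0662]
eef_rot: [0.766, 0.643, -0.0, -0.0]
contact_force: [0.9, -0.6, 0.4]
opening: 0.175
finger_force: 45.0
```

```bash
python3 - <<'E'
from h import *
s=r.get_state();print(s['contact_force'].round(2),s['moment'].round(2),s['tool_pos'])
E
```

```text
[ 0.94 -0.62  0.43] [-0.2  -0.17 -0.04] [ 0.54965291 -0.01593829  0.06621836]
```

```bash
python3 z.py 10; python3 - <<'E'
from m import *
im,X=cloud('s10'); Q=X.reshape(-1,3); Q=Q[~np.isnan(Q[:,0])]
m=np.hypot(Q[:,0]-.62,Q[:,1]+.167)<.06
for lo,hi in((.062,.075),(.122,.14)): rect(Q[m&(Q[:,2]>lo)&(Q[:,2]<hi)],f'pot {lo}')
o=np.zeros((600,800,3),np.uint8)
o[:,:450]=cv2.resize(cv2.imread('pics/w10.png')[60:340,200:410],(450,600),interpolation=cv2.INTER_CUBIC)
o[:350,450:]=cv2.resize(cv2.imread('pics/s10.png')[150:280,190:320],(350,350),interpolation=cv2.INTER_CUBIC)
cv2.imwrite('pics/c10.png',o)
E
```

```text
[ 0.57 -0.16  0.95] [-0.19 -0.17 -0.02] [ 0.54966726 -0.01592075  0.06620365]
w10 front 3530 z mean 93.59 med 93.58 [0.2  0.04]
w10 deck 12532 z mean 94.1 med 94.09 [-0.05  0.05]
w10 flapkn 293 z mean 93.82 med 93.79 
w10 bk+ 332 z mean 93.75 med 93.74 
s10 front 224 z mean 93.58 med 93.6 [ 0.94 -0.24]
s10 deck 564 z mean 94.18 med 94.12 [0.18 0.  ]
s10 flapkn 15 z mean 93.93 med 94.09 
s10 bk+ 9 z mean 94.18 med 94.29 
s10 bk- 12 z mean 93.67 med 93.97 
pot 0.062 147 c [ 620.5 -168.2] s [72.2 70.8] a 78.6 z 68.2 mean [ 619.5 -171.    67.8]
pot 0.122 84 c [ 620.2 -169.3] s [47.7 11.9] a 58.3 z 131.7 mean [ 619.3 -171.2  130.8]
```

View pics/c10.png

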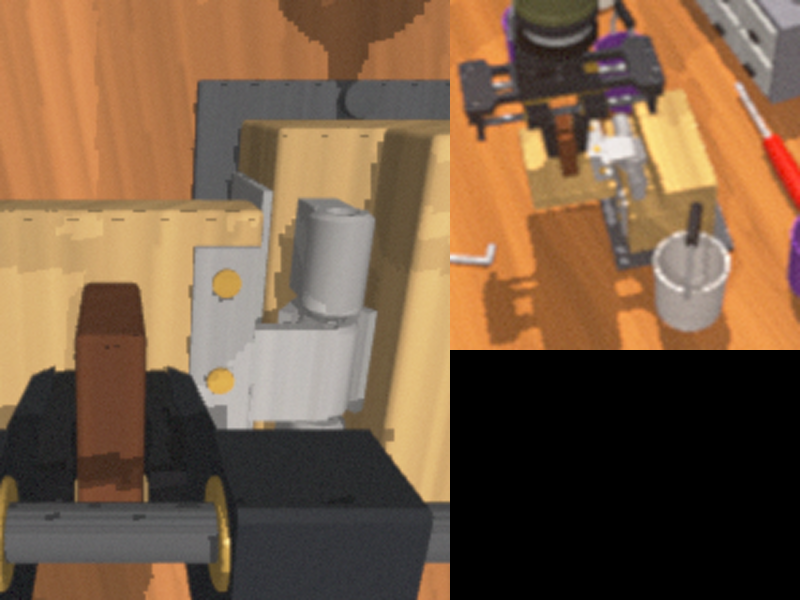

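The view shows the flap knuckle, at about (310,370), seated in line between the block's knuckles at (333,255) and (320,425). The flap is level within a few tenths of a degree and off the bench. The contact force is light, and the pot stands upright beside the block.

```bash
python3 -c "
from plant import r
print(r.finish_job())"
```

```text
the job is handed in; nothing more can be done
None
```

I handed the job in: the pot stands upright on the bench beside the block, and the single-knuckle flap is seated between the block's knuckles with its bore lined up to about 0.1 mm in height, still gripped level and off the bench.

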